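# Latch the lid of a sterilising container

### The arm

A 6-joint arm with a two-finger parallel gripper is mounted at the origin on the work surface. World frame = base frame: x ahead of the robot, y to its left, z up, the work surface at z = 0. Lengths are in m, angles in degrees, forces in N, time in s.
With the tool pointing down it reaches from about 0.25 to 0.8 m from the base axis. Payload 8.5 kg.
Tool frame: the origin (TCP) lies between the finger pads; the fingertips stand 17 mm ahead of it and the grasp point (between the pads) lies 2 mm behind it; z points along the fingers, y is the line along which they close (so a half turn about z gives the same grasp; the last joint's range is limited). The gripper opens to 85 mm and grips with 20 to 120 N. Pads are 22 mm wide; open, the fingers measure 114 mm over their backs; the gripper's body (76 mm by 85 mm) begins 54 mm behind the grasp point. The pads swing forward as they close: fully open they stand 13 mm farther back than shut.
Start: joints at [-64.802, 13.648, -0.773, 75.585, 0, 90], TCP at [0.224, -0.475, 0.248] pointing down, gripper open.
Joint ranges: [-152.45, 152.45], [-59.26, 108.67], [-65.41, 83.53], [-104.44, 129.93], [-82.83, 76.93], [-180, 180]. Speed limits (degrees/s): [127.2, 127.2, 159.86, 180, 180, 180].

### API

Orientations are given as a 3x3 rotation matrix whose columns are the frame's x, y, z axes.
In Python, from workcell import monitor, optics, ctrl gives the robot as it stands.
- The arm moves only by the tool jog_arm, never from a script. Its argument "commands" is a list that holds one entry, the list of rows, each a list of 4 numbers: the shift along the tool's x, y, z in cm, then the turn about the tool's z in rad. In form: [[[dx, dy, dz, yaw], ...]]. A call has 1 to 8 rows; each row is the pose to reach, as a shift and turn from the pose commanded when the call began, along the tool's axes at that moment; what a row does not reach only later rows make up. A row lasts 1/10 s, in which the tool goes at most 50 mm and 8.59 degrees, less where a joint would pass 70% of its speed; a pose out of reach is approached as far as the arm can. A call with a gripper value outside its range is refused whole. "jaw" is the opening in per cent of the stroke, from 0 (shut) to 100 (fully open), set as the call begins (left out, the last holds). The fingers move at their own pace and stop on an object; "force" is the grip in N (left out, the last holds). Time passes only in rows, so rows that repeat a pose let the fingers close. It gives the time, the measured TCP pose, the force, the opening and the grip force at its end, in the units of the state.
- monitor.observe(): the state, without advancing time (a new reading comes with each control period).
- optics.get_image(name): name is "side" or "top" or "wrist"; returns a dict with "frame" (420x560x3 uint8, blue, green, red), "fx", "fy", "cx", "cy" (pixels), "rvec" (rotation vector, rad) and "tvec" (3), from world to camera coordinates, as OpenCV has them. Camera axes: x right, y down, z forward; pixel columns grow to the right and rows downward; lengths in m; the calibration is good to about 2 mm. A picture is of the moment at which its call begins. There is no depth.
- ctrl.job_done(): hands the job in; it is judged then, once.
The state is a dict: "clock": time; "qpos": joint angles; "joint_vel": joint speeds; "tau": joint torques, N m; "tcp_pos": TCP position; "eef_rot": TCP orientation; "wrist_force": force on the tool from outside, world axes, zero at the start; "moment": the same for the moment, N m; "width": opening from 0.0 (shut) to 1.0 (fully open); "grip_force": force on a finger pad.
Only numpy, scipy, OpenCV 4.12 (cv2) and the standard library are available. Lean on these libraries where they do the work, as an engineer would, in place of code of your own. Each camera call takes 0.05 s, during which the arm holds its last target. There are 200 camera calls.

### The job

The instrument container is packed and its lid lies on, but the draw latch on its end wall is still open. Guide the latch's claw over the keeper lip on the lid so that its nose drops in behind the lip, feeling for it rather than forcing it, then press the lever handle down over centre until it is fully home and the lid is pulled down on its seal. Use light fingertip pressure and leave the things standing around alone.

Things in the scene. Friction and masses are not known exactly. Their poses are not given: they have to be found in the camera images.
- case: Aluminium container 280 long, 180 wide, 136 tall with its lid; heavy, does not move. Origin: at counter level, foot of the middle of the end wall that has the open latch. x runs into the container (away from the latch), y along that wall, z up. 'Outward' below means -x of this frame. All latch parts lie within 18 mm of the plane y=0 and turn only in that plane.
- latch_pivot (a point): Lever's fixed pivot axis (parallel to case y): 17 mm outward of the end wall, 95 mm up. Side ears of the bracket reach 18 mm to either side, 23 mm outward. Axes as case.
- lever (a joint): Lever angle, rad: 0 = shut, handle hangs straight down along the wall; grows as the handle swings outward and up (1.57 = level, outward). Starts near 2. Stiff pivot (0.07 N m), stays where left. The crank pin that carries the claw sits on the lever 16 mm from the pivot, 16 degrees inward of the handle's direction when shut. Seated claw: 1.1 to 1.5 rad; dead centre near 0.3, then it snaps to 0.
- handle: Lever's handle plate, sheet steel, 28 wide (y), 4 thick, running 20 to 68 mm from the pivot, its last 15 mm turned outward. Origin at the pivot; -z points along the handle, -x is the side to press. With the claw seated, closing takes about 11 N pressed square at the pad, most between 0.9 and 0.6 rad, easing towards dead centre. More than 30 N of finger force bends it.
- handle_pad (a point): Middle of the handle plate, 45 mm from the pivot, where to press. Axes as handle.
- claw: Steel claw. Origin on its crank pin, z along the shank, x towards the nose. From 40 to 70 mm up: head plate 28 wide (y), 4 thick (x -8 to -4). Bridge 4 thick over the lip at z 52 to 56, x -8 to 8; nose 4 thick, 20 wide hangs from it, x 4 to 8, down to z 45. Slot for the lip: 8 wide. Shank 16 wide, x as head. Stiff pivot (0.02 N m): turns along with the lever unless hooked.
- claw_tab (a point): Upper part of the claw's head plate, 60 mm from the crank pin: pinch the plate here across its 28 mm width (along y). The plate's upper end is 10 mm further on. Pressing the claw on the lip with over 20 N (lever above 1.45) bends it. Moving the pinched head in the x-z plane moves claw and lever together, lightly (3 to 6 N). Axes as claw.
- claw_nose (a point): Middle of the lower end of the claw's nose. Axes as claw.
- keeper_mean (a point): Keeper: J-shaped steel on the lid's edge, open upward; its lip is 16 wide (y), 4 thick (x), top edge level with the lid's top at 136, gap behind it 12 wide and 13 deep. This point (on the case, case axes) is the middle of the lip's top edge were the lid centred. The lid lies with play (it takes 30 N to shift), so the true lip is up to 4 mm further in or out (case x): find it by touch.
- detergent: Bystander: white detergent bottle, 68 across, 190 tall, loose. Origin under its centre.
- dish: Bystander: steel bowl, 110 across, 45 tall, loose. Origin under its centre.
- beaker: Bystander: white plastic cup, 72 across, 85 tall, loose. Origin under its centre.
- forceps: Bystander: steel artery forceps lying flat, 130 long, loose. Origin at its middle.

How it is judged (in metres and radians):
On the way, in this order (a step that is already met when the one before it is completed fails the run):
1. the claw is hooked: its nose is behind the keeper lip, its end less than 18 mm outward of the end wall and below 133 mm height (z of claw_nose in the frame of case below 0.133 m and x of claw_nose in the frame of case above -0.018 m), for 0.2 s.
2. the lever is home (within 0.06 rad of shut) with the claw still hooked (all of step 1 and value of joint lever below 0.06 rad), for 0.2 s.
At the end, for the whole second after the job is handed in: The lever is shut to within 0.06 rad and still, and the claw's nose is behind the keeper lip (nose end less than 18 mm outward of the end wall and below 133 mm), pulling the lid down on its seal with more than 30 N (all of step 2 and velocity of joint lever below 0.05 rad/s and contact force between claw and case above 30 N); the robot touches nothing.
It fails at once if the claw is forced onto the keeper lip with more than 20 N while the lever is still up (above 1.45 rad) (contact force between claw and case above 20 N and value of joint lever above 1.45 rad).
It fails at once if the handle is pushed or squeezed with more than 30 N (contact force between the fingers and handle above 30 N).
It fails at once if a bystander object is moved more than 25 mm (distance of any of detergent, dish, beaker, forceps from where it was at the start of the episode above 0.025 m).
It also fails if it takes over 72 s, if anything falls off the work surface, if the arm or the gripper's body presses on something with over 40 N, if the wrist force passes 120 N, or if a joint passes its speed limit or range.

## Working session

There is one attempt and no reset: what is moved stays moved. The work goes in short steps, Python scripts to look and compute and a tool call to move; the robot and the scene stay as the last step left them, time stands still between calls to the robot, and variables do not carry over. Pictures are saved under pics/ and viewed, at most 10 in all, crops included, and the job is handed in when it is done.

Besides the shell and the picture viewer there is one more tool, called after "Emit:" as name(argument=value, ...), one argument or row to a line, values as JSON. jog_arm: Moves the arm, as the interface text tells. Its arguments: {"type":"object","properties":{"commands":{"type":"array"},"jaw":{"type":"number"},"force":{"type":"number"}},"required":["commands"]}

```bash
mkdir -p pics; cat > h.py <<'E'
import numpy as np, cv2
from workcell import monitor, optics, ctrl
def get(n,save=None):
    d=optics.get_image(n)
    if save: cv2.imwrite('pics/'+save,d['frame'])
    return d
def ray(d,u,v):
    R=cv2.Rodrigues(np.array(d['rvec'],float))[0]; t=np.array(d['tvec'],float).ravel()
    r=R.T@np.array([(u-d['cx'])/d['fx'],(v-d['cy'])/d['fy'],1]); return -R.T@t, r/np.linalg.norm(r)
def onz(d,u,v,z):
    c,r=ray(d,u,v); return c+r*(z-c[2])/r[2]
def proj(d,P):
    K=np.array([[d['fx'],0,d['cx']],[0,d['fy'],d['cy']],[0,0,1.]])
    return cv2.projectPoints(np.array(P,float).reshape(-1,1,3),np.array(d['rvec'],float),np.array(d['tvec'],float),K,None)[0].reshape(-1,2)
E
python3 - <<'E'
from h import *
a=get('top')
b=get('side')
import pickle; pickle.dump((a,b),open('ab.pkl','wb'))
im=np.vstack([a['frame'],b['frame']])
cv2.imwrite('pics/top.png',cv2.resize(a['frame'],(784,588)));cv2.imwrite('pics/side.png',cv2.resize(b['frame'],(784,588)))
for d in (a,b): print(d['fx'],d['cx'],d['cy'],ray(d,280,210))
print(monitor.observe())
E
```

```text
469.41169701118895 272.1323081969664 213.9785915817938 (array([0.41709767, 0.01016269, 0.99858779]), array([ 0.21368589, -0.02632507, -0.97654766]))
494.1295870235101 291.2958713061227 215.36991779517865 (array([0.29109381, 0.74430558, 0.84688037]), array([ 0.31436696, -0.67115546, -0.67135964]))
{'clock': 0.1, 'qpos': array([-6.47998027e+01,  1.36786142e+01, -8.12391343e-01,  7.55829870e+01,
       -4.99951370e-04,  9.00004106e+01]), 'joint_vel': array([-0.04857372, -0.06297105,  0.01573077,  0.02283668,  0.0117249 ,
       -0.04089121]), 'tau': array([-2.33443337e-03, -5.39721465e+01,  3.46999276e+01,  1.34848608e-02,
       -1.32002656e-04, -1.82264682e-05]), 'tcp_pos': array([ 0.22338708, -0.47472341,  0.24772997]), 'eef_rot': array([[ 9.04828633e-01,  4.25775567e-01, -5.57755964e-04],
       [ 4.25775932e-01, -9.04827883e-01,  1.16478760e-03],
       [-8.73504543e-06, -1.29141224e-03, -9.99999166e-01]]), 'wrist_force': array([ 0.25112617, -0.05708819, -0.07666891]), 'moment': array([ 0.01695664, -0.0464602 ,  0.00890414]), 'grip_force': 0.0, 'width': 1.0004048640114536}
```

View pics/top.png

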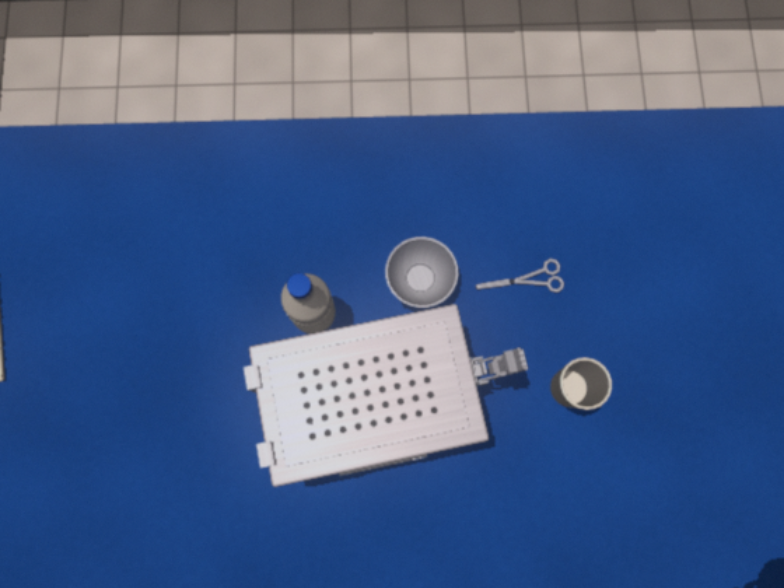

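View pics/side.png

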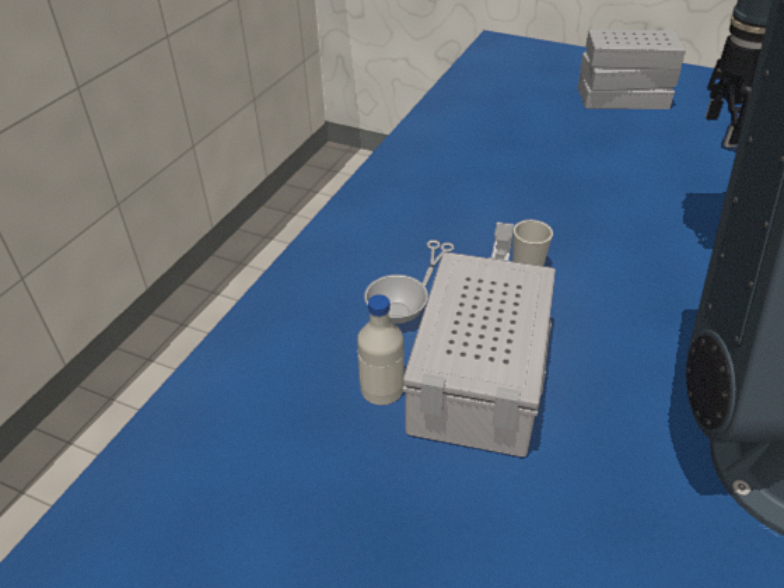

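The top view shows the lid's corners near (251,346), (458,307), (487,440), (274,484) in 784-px scale. The latch is on the right end, around (475–525, 350–385). The beaker is at (581,385), the forceps at (520,278) and the bowl at (421,272). Next I'll compute the case pose.

```bash
cat > pose.py <<'E'
from h import *
import pickle
a,b=pickle.load(open('ab.pkl','rb'))
f=a['frame'].astype(int)
m=((f[...,2]>135)&(f[...,0]-f[...,2]<40)).astype(np.uint8)
m[:210]=0; m[360:]=0; m[:,:165]=0; m[:,355:]=0
m=cv2.morphologyEx(m,cv2.MORPH_CLOSE,np.ones((9,9)));m=cv2.morphologyEx(m,cv2.MORPH_OPEN,np.ones((31,31)))
c=max(cv2.findContours(m,0,1)[0],key=cv2.contourArea)
w=np.array([onz(a,*p[0],0.136)[:2] for p in c])
r=cv2.minAreaRect((w*1000).astype(np.float32)); bx=cv2.boxPoints(r)/1000
E
python3 - <<'E'
from pose import *
print(r); print(bx); print(proj(a,[[*p,.136] for p in bx])*1.4)
for u,v,z in ((581,385,.085),(421,272,.045),(520,278,0),(300,286,.19)): print(onz(a,u/1.4,v/1.4,z))
for u,v,z in ((523,360,.12),): print(onz(a,u/1.4,v/1.4,z))
E
```

```text
((488.72991943359375, 24.348190307617188), (210.33453369140625, 295.8291320800781), 8.69356632232666)
[[ 0.36241367  0.15466733]
 [ 0.4071282  -0.13776296]
 [ 0.61504614 -0.10597095]
 [ 0.5703317   0.18645935]]
[[265.98516926 485.69641013]
 [494.31557073 442.37019529]
 [460.6265572  285.34334528]
 [242.9452343  324.41673321]]
[ 0.4803761  -0.27161303  0.085     ]
[ 0.65815834 -0.06006114  0.045     ]
[ 0.65528822 -0.21783451  0.        ]
[0.60780592 0.10411253 0.19      ]
[ 0.51356818 -0.18609307  0.12      ]
```

```bash
python3 - <<'E'
from pose import *
q=[(251,346),(458,307),(487,440),(274,484)]
W=np.array([onz(a,u/1.4,v/1.4,.136)[:2] for u,v in q]);print(W)
for i in range(4): d=W[(i+1)%4]-W[i]; print(np.linalg.norm(d),np.degrees(np.arctan2(d[1],d[0])))
crop=np.hstack([cv2.resize(a['frame'][205:325,310:400],(480,600)[::1],interpolation=cv2.INTER_CUBIC)])
crop=cv2.resize(a['frame'][210:320,300:440],(784,588)[::1],interpolation=cv2.INTER_CUBIC)
cv2.imwrite('pics/crop1.png',crop)
E
```

```text
[[ 0.54108671  0.17545808]
 [ 0.58542222 -0.10080897]
 [ 0.41038339 -0.12856326]
 [ 0.36417636  0.14454342]]
0.27980193398615816 -80.88287409153601
0.17722554117859662 -170.99014694402527
0.27698798949455644 99.60295503875574
0.17959116315430487 9.912213861284176
```

View pics/crop1.png

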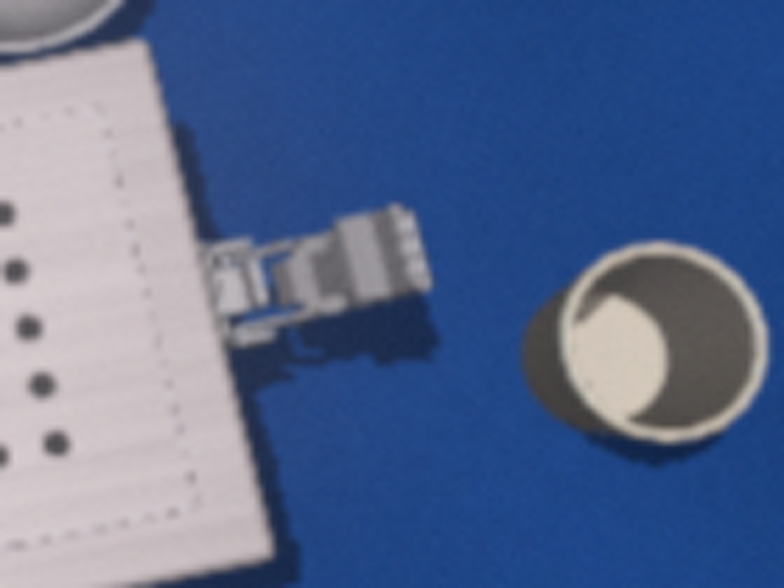

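The crop shows the handle end at about (410,250) and the bracket at about (240,290). The claw overlaps the handle at about (300,280). I'll move above and look with the wrist camera.

Emit:
jog_arm(
  commands=[
    [[10, -4, 0, -0.3], [20, -8, 0, -0.6], [30, -12, 0, -0.9], [38.5, -15.1, 0, -1.295], [38.5, -15.1, 0, -1.295], [38.5, -15.1, 0, -1.295], [38.5, -15.1, 0, -1.295], [38.5, -15.1, 0, -1.295]],
  ],
)

```text
clock: 0.9
tcp_pos: [0.4992, -0.1824, 0.2481]
eef_rot: [[-0.075, 0.997, -0.0], [0.997, 0.075, 0.0], [0.0, -0.0, -1.0]]
wrist_force: [0.4, -0.2, -0.7]
width: 1.001
grip_force: 0.0
```

Emit:
jog_arm(
  commands=[
    [[0.8, 0.9, 0, -0.09], [0.8, 0.9, 0, -0.09], [0.8, 0.9, 0, -0.09]],
  ],
)

```text
clock: 1.2
tcp_pos: [0.5062, -0.1757, 0.2479]
eef_rot: [[-0.157, 0.988, -0.001], [0.988, 0.157, 0.0], [0.0, -0.001, -1.0]]
wrist_force: [0.5, 0.3, 0.2]
width: 1.0
grip_force: 0.0
```

```bash
python3 - <<'E'
from h import *
d=get('wrist'); b=get('side')
s=monitor.observe();print(s['tcp_pos'],s['eef_rot'].round(4),s['wrist_force'])
import pickle; pickle.dump((d,b),open('wb.pkl','wb'))
print(ray(d,280,210))
cv2.imwrite('pics/w1.png',np.hstack([cv2.resize(d['frame'],(532,400)),cv2.resize(b['frame'][130:230,310:410],(266,266)).repeat(1,0) if 0 else cv2.copyMakeBorder(cv2.resize(b['frame'][135:195,325:405],(266,200),interpolation=cv2.INTER_CUBIC),0,200,0,0,0)]))
E
```

```text
[ 0.50584603 -0.17645087  0.24821154] [[-1.552e-01  9.879e-01 -6.000e-04]
 [ 9.879e-01  1.552e-01  0.000e+00]
 [ 1.000e-04 -6.000e-04 -1.000e+00]] [0.18725883 0.61740785 0.33371792]
(array([ 0.49267146, -0.09451122,  0.37262997]), array([ 0.05645676, -0.32381912, -0.94443306]))
```

View pics/w1.png

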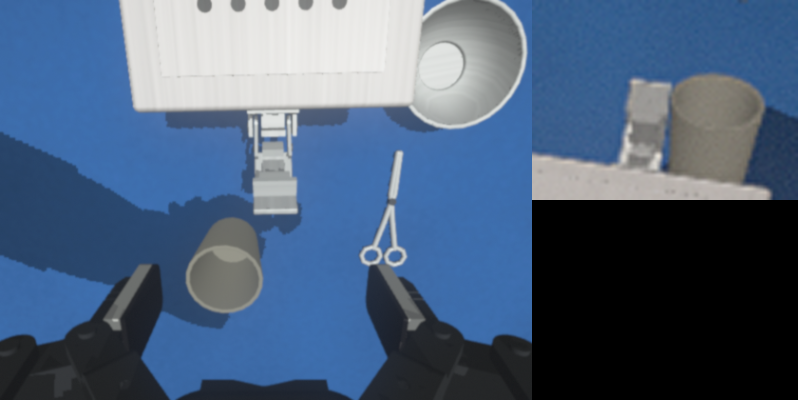

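The wrist view (532 px wide) shows the lid edge from (135,110) to (418,105), the keeper at (272,118) and the latch axis at column ~273. The claw and handle run down to (275,213). I'll zoom in on the latch.

```bash
python3 - <<'E'
from h import *
import pickle
d,b=pickle.load(open('wb.pkl','rb'))
k=560/532
for u,v in ((135,110),(418,105),(272,108)): print(onz(d,u*k,v*k,.136))
cv2.imwrite('pics/w2.png',cv2.resize(d['frame'][105:235,240:335],(570,780)[::1],interpolation=cv2.INTER_CUBIC)[:600] if 0 else cv2.resize(d['frame'][105:230,230:350],(576,600),interpolation=cv2.INTER_CUBIC))
E
```

```text
[ 0.41353303 -0.1283297   0.136     ]
[ 0.59329035 -0.09686544  0.136     ]
[ 0.50081182 -0.11332115  0.136     ]
```

View pics/w2.png

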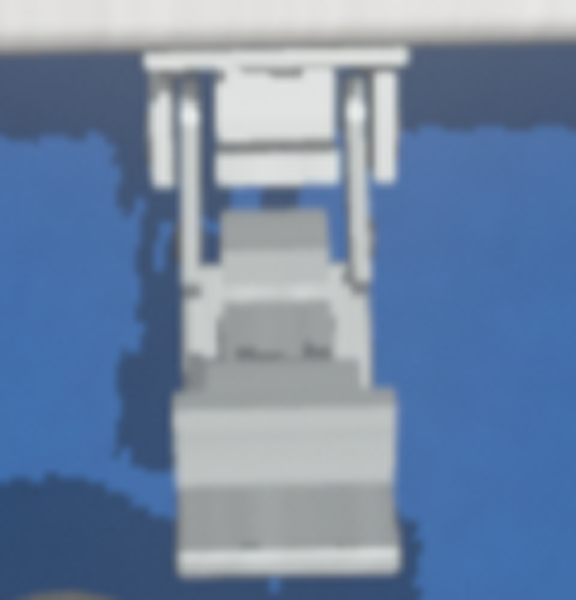

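```bash
cat >> h.py <<'E'
O=np.array([0.5005,-0.1137]); ang=np.radians(99.6)   # case origin (mean of top+wrist), x dir
xc=np.array([np.cos(ang),np.sin(ang)]); yc=np.array([-xc[1],xc[0]])
def W(x,y,z): p=O+(x*xc+y*yc)/1000; return [p[0],p[1],z/1000]
def C(p): q=np.array(p[:2])-O; return [1000*q@xc,1000*q@yc,1000*p[2]]
def lev(th): 
    P=np.array([-17,95.]); h=np.array([-np.sin(th),-np.cos(th)]); t=th-np.radians(16)
    return P,h,P+16*np.array([-np.sin(t),-np.cos(t)])
def claw(th,ph,x,z):
    return lev(th)[2]+x*np.array([np.cos(ph),np.sin(ph)])+z*np.array([-np.sin(ph),np.cos(ph)])
E
python3 - <<'E'
from h import *
import pickle
d,b=pickle.load(open('wb.pkl','rb'))
def cr(x,z,y=0): q=proj(d,[W(x,y,z)])[0]; return ((q-[230,105])*4.8).round().astype(int)
print('edge',cr(0,136),'lip',cr(-16,136,-8),cr(-16,136,8), 'ears',cr(-23,95,-18),cr(-23,95,18))
for th in (1.9,2.,2.1):
    P,h,p=lev(th); print(th,'handle',[(r,*cr(*(P+r*h),14)) for r in (20,53,68)],'pin',cr(*p))
    for ph in (0,.3,.6,.9): print('  claw',ph,'head',[(z,*cr(*claw(th,ph,-4,z),14)) for z in (40,70)],'nose',[(z,*cr(*claw(th,ph,8,z),10)) for z in (45,56)])
E
```

```text
edge [267  44] lip [329 169] [207 171] ears [380 173] [146 176]
1.9 handle [(20, np.int64(172), np.int64(267)), (53, np.int64(174), np.int64(484)), (68, np.int64(175), np.int64(583))] pin [263 240]
  claw 0 head [(40, np.int64(165), np.int64(327)), (70, np.int64(156), np.int64(387))] nose [(45, np.int64(192), np.int64(246)), (56, np.int64(190), np.int64(263))]
  claw 0.3 head [(40, np.int64(167), np.int64(405)), (70, np.int64(161), np.int64(537))] nose [(45, np.int64(194), np.int64(349)), (56, np.int64(193), np.int64(394))]
  claw 0.6 head [(40, np.int64(170), np.int64(461)), (70, np.int64(167), np.int64(640))] nose [(45, np.int64(196), np.int64(436)), (56, np.int64(196), np.int64(501))]
  claw 0.9 head [(40, np.int64(173), np.int64(494)), (70, np.int64(173), np.int64(691))] nose [(45, np.int64(198), np.int64(498)), (56, np.int64(199), np.int64(572))]
2.0 handle [(20, np.int64(172), np.int64(265)), (53, np.int64(173), np.int64(482)), (68, np.int64(174), np.int64(583))] pin [264 241]
  claw 0 head [(40, np.int64(164), np.int64(329)), (70, np.int64(155), np.int64(389))] nose [(45, np.i
[... 663 characters left out ...]
72), np.int64(578))] pin [264 241]
  claw 0 head [(40, np.int64(164), np.int64(330)), (70, np.int64(155), np.int64(390))] nose [(45, np.int64(191), np.int64(247)), (56, np.int64(190), np.int64(264))]
  claw 0.3 head [(40, np.int64(166), np.int64(408)), (70, np.int64(160), np.int64(542))] nose [(45, np.int64(193), np.int64(351)), (56, np.int64(192), np.int64(398))]
  claw 0.6 head [(40, np.int64(169), np.int64(465)), (70, np.int64(166), np.int64(646))] nose [(45, np.int64(195), np.int64(440)), (56, np.int64(195), np.int64(506))]
  claw 0.9 head [(40, np.int64(173), np.int64(497)), (70, np.int64(172), np.int64(697))] nose [(45, np.int64(198), np.int64(502)), (56, np.int64(198), np.int64(577))]
```

Emit:
jog_arm(
  commands=[
    [[-5, 0, 0, -0.012], [-11, 0, 0, -0.012], [-11, 0, 0, -0.012], [-11, 0, 0, -0.012], [-11, 0, 0, -0.012]],
  ],
)

```text
clock: 1.8
tcp_pos: [0.5231, -0.2844, 0.2482]
eef_rot: [[-0.168, 0.986, -0.001], [0.986, 0.168, 0.001], [0.001, -0.0, -1.0]]
wrist_force: [0.1, -0.2, 0.2]
width: 0.999
grip_force: 0.0
```

```bash
python3 - <<'E'
from h import *
d=get('wrist')
s=monitor.observe();print(s['tcp_pos'],C(s['tcp_pos']))
import pickle; pickle.dump(d,open('w3.pkl','wb'))
q=proj(d,[W(-40,0,120)])[0].astype(int);print(q)
u,v=max(q[0]-65,0),max(q[1]-62,0);print(u,v)
cv2.imwrite('pics/w3.png',cv2.resize(d['frame'][v:v+125,u:u+130],(624,600),interpolation=cv2.INTER_CUBIC))
E
```

```text
[ 0.5233354  -0.28378067  0.24842371] [np.float64(-171.50710091862095), np.float64(5.8485223008945795), np.float64(248.42370987137275)]
[289  -8]
224 0
```

View pics/w3.png

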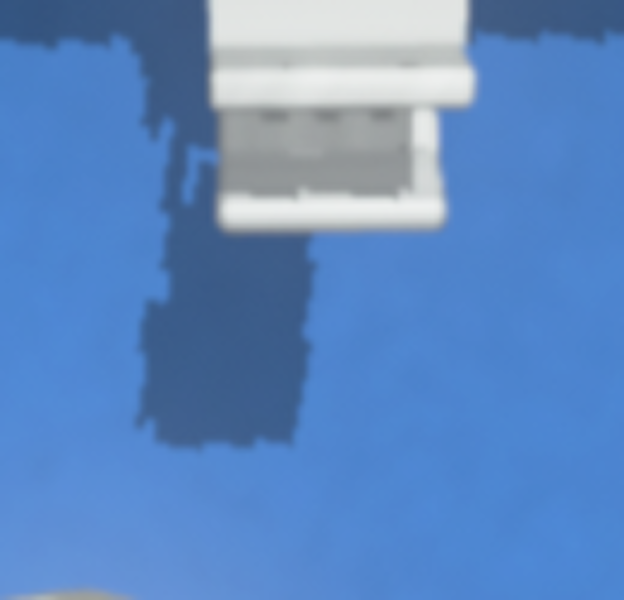

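```bash
python3 - <<'E'
from h import *
import pickle
d,b=pickle.load(open('wb.pkl','rb')); e=pickle.load(open('w3.pkl','rb'))
def tri(p,q):
    c1,r1=ray(d,230+p[0]/4.8,105+p[1]/4.8); c2,r2=ray(e,224+q[0]/4.8,q[1]/4.8)
    s=np.linalg.lstsq(np.c_[r1,-r2],c2-c1,rcond=None)[0]; P=c1+s[0]*r1; Q=c2+s[1]*r2
    return np.round(C((P+Q)/2),1), (np.linalg.norm(P-Q)*1000).round(1)
print(d['fx'])
print('headtop outer',tri((178,575),(212,105)),tri((401,575),(472,105)))
print('headtop inner',tri((178,550),(212,65)),tri((401,550),(472,65)))
print('alt outer=550',tri((290,550),(340,105)))
E
```

```text
376.53740756647437
headtop outer (array([-62. ,  11.9, 163. ]), np.float64(0.1)) (array([-62.1, -15.6, 163.5]), np.float64(0.2))
headtop inner (array([-58.4,  11.8, 163.9]), np.float64(0.1)) (array([-58.4, -15.4, 164.4]), np.float64(0.3))
alt outer=550 (array([-61.2,  -2. , 156.7]), np.float64(0.3))
```

The two wrist views agree. The head plate's top end is at case (-60, -1.8, 163.7) and 27.5 mm wide, which fits lever ≈ 2.0 and an outward claw tilt ≈ 0.3. In w2 the lip spans rows 150–185, so its centre is near x ≈ -14.7.

```bash
cat >> h.py <<'E'
O=np.array([0.50215,-0.11444])
from scipy.optimize import fsolve
def tab(th,ph): return claw(th,ph,-6,60)
def inv(x,z,g=(2.2,-.3)): return fsolve(lambda q: tab(*q)-np.array([x,z]),g)
def go(x,y,z):  # cm shift in tool axes from now, TCP target in case mm
    s=monitor.observe(); d=np.array(W(x,y,z))-s['tcp_pos']
    c=np.array(C(s['tcp_pos'])); a=np.degrees(np.arctan2(s['eef_rot'][1,0],s['eef_rot'][0,0]))
    print('case tcp',c.round(1),'shift cm',(s['eef_rot'].T@d*100).round(2),'xang',a.round(2),'F case',[round(float(v),1) for v in (s['wrist_force'][:2]@xc,s['wrist_force'][:2]@yc,s['wrist_force'][2])],'w',s['width'],s['grip_force'],s['clock'])
E
python3 -c "
from h import *
go(-56.2,0,161)"
```

```text
case tcp [-170.5    7.4  248.4] shift cm [11.42  0.77  8.75] xang 99.74 F case [-0.1, 0.7, -1.5] w 0.9998249151903775 0.0 1.85
```

Emit:
jog_arm(
  commands=[
    [[5, 0.4, 0, 0], [10, 0.77, 2, 0], [11.4, 0.77, 5, 0], [11.4, 0.77, 8.75, 0], [11.4, 0.77, 8.75, 0], [11.4, 0.77, 8.75, 0]],
  ],
  jaw=60,
  force=20,
)

```text
clock: 2.45
tcp_pos: [0.512, -0.1699, 0.1617]
eef_rot: [[-0.171, 0.985, -0.0], [0.985, 0.171, 0.0], [0.0, -0.0, -1.0]]
wrist_force: [0.5, 0.7, -0.1]
width: 0.604
grip_force: 0.0
```

```bash
python3 - <<'E'
from h import *
go(-56.2,0,161)
d=get('wrist'); cv2.imwrite('pics/w4.png',d['frame'])
print(proj(d,[W(-56,y,154) for y in (14,-14)]))
E
```

```text
case tcp [-56.3  -0.5 161.7] shift cm [ 0.01 -0.05  0.07] xang 99.84 F case [0.6, -0.6, -0.1] w 0.604288391938585 0.0 2.45
[[243.9381147  294.19881036]
 [313.52255513 294.38863974]]
```

View pics/w4.png

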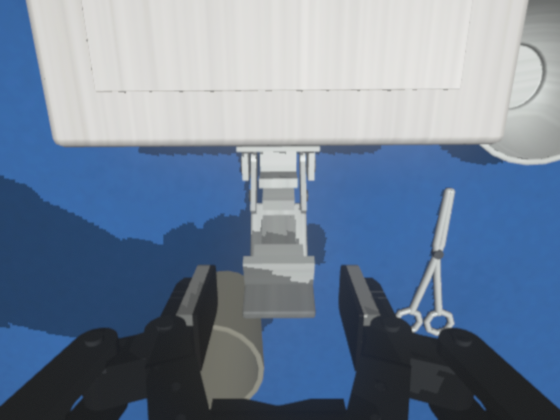

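The head plate spans (244–315, 257–317), centred between the fingers at 216 and 340, so I'll close lightly.

Emit:
jog_arm(
  commands=[
    [[0, -0.03, 0.05, 0], [0, -0.03, 0.05, 0], [0, -0.03, 0.05, 0], [0, -0.03, 0.05, 0], [0, -0.03, 0.05, 0], [0, -0.03, 0.05, 0]],
  ],
  jaw=0,
  force=20,
)

```text
clock: 3.1
tcp_pos: [0.5127, -0.1715, 0.1614]
eef_rot: [[-0.169, 0.986, 0.002], [0.986, 0.169, -0.001], [-0.002, 0.002, -1.0]]
wrist_force: [-0.3, -3.4, 5.6]
width: 0.32
grip_force: 22.9
```

```bash
python3 - <<'E'
from h import *
go(-38,0,167.5)
print(inv(-56.2,153,(2,.3)),tab(2.2,0),tab(2.3,-.4),claw(2.3,-.4,6,45),claw(2.4,-.45,6,45),tab(2.4,-.45))
E
```

```text
case tcp [-58.   -0.9 161.4] shift cm [ 2.   -0.08 -0.61] xang 99.75 F case [-3.3, 0.9, 5.6] w 0.3201460606323458 22.905387952923775 3.1
[2.00185203 0.29857404] [-38.03023226 160.48562834] [-13.56876011 159.55891218] [ -8.35730331 141.06997716] [ -5.66467053 141.27265358] [ -9.94555275 159.99894652]
```

Emit:
jog_arm(
  commands=[
    [[0.5, 0, -0.3, 0], [1, 0, -0.55, 0], [1.5, 0, -0.7, 0], [2, 0, -0.8, 0], [2.4, 0, -0.85, 0], [2.7, 0, -0.85, 0], [3, 0, -0.85, 0], [3, 0, -0.85, 0]],
  ],
)

```text
clock: 3.9
tcp_pos: [0.5069, -0.1408, 0.1689]
eef_rot: [[-0.17, 0.985, 0.0], [0.985, 0.17, 0.0], [0.0, 0.0, -1.0]]
wrist_force: [2.5, -2.7, -1.3]
width: 0.318
grip_force: 22.8
```

```bash
python3 - <<'E'
from h import *
go(-13.6,0,168)
d=get('wrist'); cv2.imwrite('pics/w5.png',d['frame'][100:350,150:420])
E
```

```text
case tcp [-26.7  -0.3 168.9] shift cm [ 1.31 -0.02  0.09] xang 99.82 F case [-3.1, -2.0, -1.3] w 0.31809541441061634 22.761810645461082 3.9
```

View pics/w5.png

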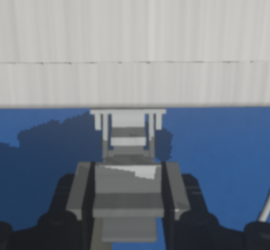

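The head is held between the fingers and the claw follows; the keeper is visible ahead at (128,135) in the crop. I'll carry on over the lip.

Emit:
jog_arm(
  commands=[
    [[0.4, 0, 0, 0], [0.8, 0, 0, 0], [1.3, 0, 0, 0], [1.4, 0, 0, 0], [1.4, 0, 0, 0]],
  ],
)

```text
clock: 4.45
tcp_pos: [0.5044, -0.127, 0.1687]
eef_rot: [[-0.171, 0.985, -0.0], [0.985, 0.171, 0.0], [0.0, -0.0, -1.0]]
wrist_force: [2.2, -3.6, -3.0]
width: 0.317
grip_force: 22.0
```

```bash
python3 - <<'E'
from h import *
go(-13.6,0,168)
d=get('wrist')
v,u=proj(d,[W(-14,0,140)])[0][::-1].astype(int); print(u,v)
cv2.imwrite('pics/w6.png',cv2.resize(d['frame'][v-50:v+80,u-70:u+70],(630,585),interpolation=cv2.INTER_CUBIC))
for x,z in((-13.6,160),(-13.6,158),(-15,158),(-15,161),(-17,145),(-17,148),(-17,151)):
    q=inv(x,z); print(x,z,q.round(2),'nose',claw(*q,6,45).round(1),'bridge under',claw(*q,0,52).round(1))
E
```

```text
case tcp [-1.280e+01 -1.000e-01  1.687e+02] shift cm [-0.08 -0.01  0.07] xang 99.82 F case [-3.9, -1.6, -3.0] w 0.3169849042747432 22.04694002866745 4.45
279 272
-13.6 160 [ 2.33 -0.4 ] nose [ -8.3 141.5] bridge under [-11.2 150.3]
-13.6 158 [ 2.21 -0.41] nose [ -8.6 139.5] bridge under [-11.3 148.3]
-15 158 [ 2.18 -0.39] nose [ -9.6 139.6] bridge under [-12.5 148.3]
-15 161 [ 2.36 -0.37] nose [ -9.2 142.7] bridge under [-12.3 151.4]
-17 145 [ 1.27 -0.32] nose [-10.4 127. ] bridge under [-13.9 135.5]
-17 148 [ 1.51 -0.35] nose [-10.9 129.8] bridge under [-14.1 138.4]
-17 151 [ 1.71 -0.37] nose [-11.2 132.7] bridge under [-14.3 141.4]
```

View pics/w6.png

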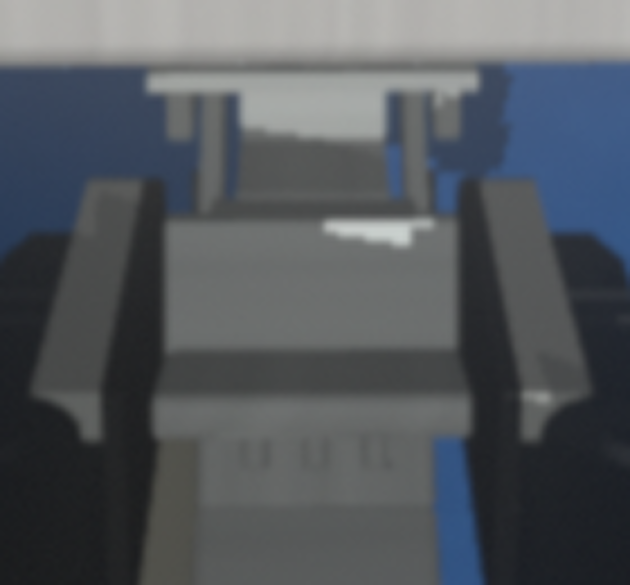

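```bash
python3 - <<'E'
from h import *
d=get('wrist')
f=lambda x,z,y=0: ((proj(d,[W(x,y,z)])[0]-[209,222])*4.5).round()
print('edge0',f(0,136),'lip in',f(-12.5,136,8),'lip out',f(-16.7,136,8))
for q in ((2.33,-.4),(2.25,-.3),(2.2,-.2)):
    print(q,[(n,f(*claw(*q,x,z),y)) for n,x,z,y in (('nose end in',8,45,10),('bridge top in',8,56,10),('bridge root',-4,56,14),('top in',-4,70,14),('top out',-8,70,14))])
E
```

```text
edge0 [317.  82.] lip in [239. 193.] lip out [239. 229.]
(2.33, -0.4) [('nose end in', array([216., 159.])), ('bridge top in', array([210., 167.])), ('bridge root', array([166., 297.])), ('top in', array([152., 321.])), ('top out', array([152., 369.]))]
(2.25, -0.3) [('nose end in', array([217., 205.])), ('bridge top in', array([210., 227.])), ('bridge root', array([167., 355.])), ('top in', array([154., 400.])), ('top out', array([154., 447.]))]
(2.2, -0.2) [('nose end in', array([217., 251.])), ('bridge top in', array([210., 287.])), ('bridge root', array([169., 410.])), ('top in', array([155., 476.])), ('top out', array([156., 520.]))]
```

Emit:
jog_arm(
  commands=[
    [[0.3, 0, 0, 0], [0.6, 0, 0, 0], [0.6, 0, 0.2, 0], [0.6, 0, 0.4, 0], [0.6, 0, 0.4, 0], [0.6, 0, 0.4, 0]],
  ],
)

```text
clock: 5.15
tcp_pos: [0.5035, -0.1213, 0.1653]
eef_rot: [[-0.17, 0.985, 0.001], [0.985, 0.17, 0.0], [0.0, 0.001, -1.0]]
wrist_force: [0.3, -1.9, 4.1]
width: 0.323
grip_force: 22.2
```

```bash
python3 - <<'E'
from h import *
go(-13.6,0,168)
d=get('wrist')
f=lambda x,z,y=0: ((proj(d,[W(x,y,z)])[0]-[209,222])*4.5).round()
cv2.imwrite('pics/w7.png',cv2.resize(d['frame'][222:352,209:349],(630,585),interpolation=cv2.INTER_CUBIC))
print('edge0',f(0,136),'lip in',f(-12.5,136,8),'lip out',f(-16.7,136,8))
for q in ((2.1,-.3),(2.1,-.35),(2.1,-.4)):
    print(q,claw(*q,6,45),[(n,f(*claw(*q,x,z),y)) for n,x,z,y in (('nose end in',8,45,10),('bridge top in',8,56,10),('bridge root',-4,56,14),('top in',-4,70,14),('top out',-8,70,14))])
E
```

```text
case tcp [ -7.   -0.2 165.3] shift cm [-0.66 -0.02 -0.27] xang 99.81 F case [-1.9, 0.0, 4.1] w 0.32277464863101235 22.211640626192093 5.15
edge0 [315. 151.] lip in [237. 261.] lip out [237. 297.]
(2.1, -0.3) [-13.47236449 140.17472438] [('nose end in', array([216., 271.])), ('bridge top in', array([209., 297.])), ('bridge root', array([167., 424.])), ('top in', array([153., 476.])), ('top out', array([153., 522.]))]
(2.1, -0.35) [-11.43615511 139.17208884] [('nose end in', array([216., 247.])), ('bridge top in', array([210., 266.])), ('bridge root', array([167., 395.])), ('top in', array([153., 436.])), ('top out', array([153., 483.]))]
(2.1, -0.4) [ -9.45260135 138.06893828] [('nose end in', array([216., 224.])), ('bridge top in', array([210., 236.])), ('bridge root', array([167., 365.])), ('top in', array([153., 395.])), ('top out', array([153., 442.]))]
```

View pics/w7.png

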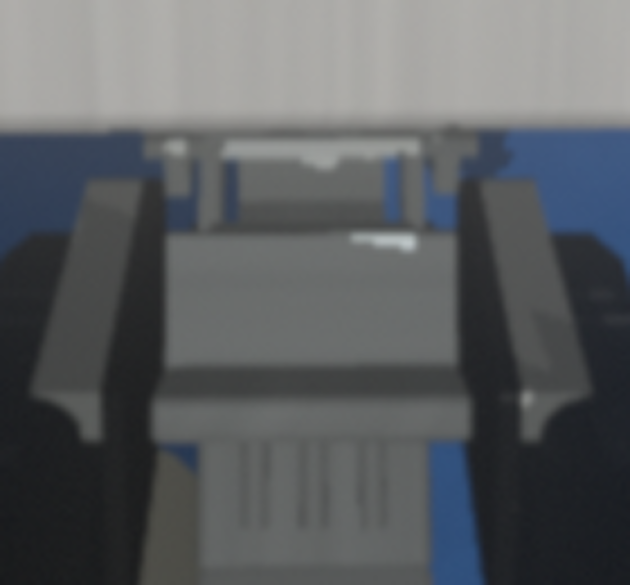

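Emit:
jog_arm(
  commands=[
    [[0.4, 0, 0, 0], [0.4, 0, 0.1, 0], [0.4, 0, 0.2, 0], [0.4, 0, 0.3, 0], [0.4, 0, 0.35, 0], [0.4, 0, 0.35, 0]],
  ],
)

```text
clock: 5.8
tcp_pos: [0.5028, -0.1173, 0.1614]
eef_rot: [[-0.17, 0.985, 0.0], [0.985, 0.17, 0.0], [0.0, 0.0, -1.0]]
wrist_force: [0.7, -2.6, 4.0]
width: 0.317
grip_force: 21.6
```

```bash
python3 -c "
from h import *
go(-13.6,0,168)"
```

```text
case tcp [-2.900e+00 -1.000e-01  1.614e+02] shift cm [-1.07 -0.02 -0.66] xang 99.81 F case [-2.7, -0.3, 4.0] w 0.3174972198803379 21.565354764461517 5.8
```

Emit:
jog_arm(
  commands=[
    [[0, 0, 0.1, 0], [0, 0, 0.2, 0], [0, 0, 0.3, 0], [0, 0, 0.3, 0]],
  ],
)

```text
clock: 6.2
tcp_pos: [0.5029, -0.1175, 0.1585]
eef_rot: [[-0.17, 0.985, 0.0], [0.985, 0.17, -0.0], [-0.0, 0.0, -1.0]]
wrist_force: [1.3, -1.8, 4.9]
width: 0.325
grip_force: 21.6
```

Emit:
jog_arm(
  commands=[
    [[0, 0, 0.1, 0], [0, 0, 0.2, 0], [0, 0, 0.2, 0], [0, 0, 0.2, 0]],
  ],
)

```text
clock: 6.6
tcp_pos: [0.503, -0.1179, 0.1571]
eef_rot: [[-0.17, 0.985, 0.001], [0.985, 0.17, -0.001], [-0.001, 0.001, -1.0]]
wrist_force: [-0.9, -4.0, 9.7]
width: 0.32
grip_force: 22.1
```

```bash
python3 -c "
from h import *
go(-13.6,0,168)"
```

```text
case tcp [ -3.5  -0.3 157.1] shift cm [-1.01 -0.03 -1.09] xang 99.78 F case [-3.8, 1.6, 9.7] w 0.3200851224362374 22.13047094643116 6.6
```

```bash
python3 - <<'E'
from h import *
from scipy.signal import find_peaks
def edges(g):
    p=cv2.GaussianBlur(g,(1,3),0).mean(1); dd=np.diff(p); k=find_peaks(abs(dd),height=3,distance=2)[0]
    return [(int(i),int(dd[i])) for i in k]
w7=cv2.resize(cv2.imread('pics/w7.png',0),(140,130),interpolation=cv2.INTER_AREA).astype(np.float32)
print('w7',edges(w7[:,60:80]))
d=get('wrist'); g=cv2.cvtColor(d['frame'],cv2.COLOR_BGR2GRAY).astype(np.float32)
print('now',edges(g[222:352,269:289]))
f=lambda x,z,y=0: (proj(d,[W(x,y,z)])[0]-[209,222]).round(1)[1]
print('edge0',f(0,136))
for q in ((1.8,-.4),(1.8,-.45),(2,-.4),(2,-.45),(1.6,-.4)):
    print(q,claw(*q,6,45).round(1),tab(*q).round(1),claw(*q,0,52).round(1),[(n,f(*claw(*q,x,z),y)) for n,x,z,y in (('bridge top in',8,56,10),('bridge root',-4,56,14),('top in',-4,70,14),('top out',-8,70,14))])
go(0,0,0)
E
```

```text
w7 [(27, -15), (30, 16), (35, -11), (44, -6), (51, 13), (80, -12), (88, 10), (124, -4)]
now [(1, 3), (41, -16), (45, 3), (51, -4), (54, 8), (83, -12), (89, 9), (96, -3)]
edge0 48.9
(1.8, -0.4) [ -9.9 133.3] [-15.1 151.8] [-12.7 142.1] [('bridge top in', np.float64(64.6)), ('bridge root', np.float64(93.8)), ('top in', np.float64(101.7)), ('top out', np.float64(112.5))]
(1.8, -0.45) [ -8.  132.1] [-12.3 150.8] [-10.4 141. ] [('bridge top in', np.float64(57.8)), ('bridge root', np.float64(87.0)), ('top in', np.float64(92.4)), ('top out', np.float64(103.3))]
(2, -0.4) [ -9.8 136.5] [-15. 155.] [-12.6 145.3] [('bridge top in', np.float64(68.4)), ('bridge root', np.float64(98.1)), ('top in', np.float64(106.7)), ('top out', np.float64(117.7))]
(2, -0.45) [ -7.8 135.3] [-12.1 154. ] [-10.2 144.2] [('bridge top in', np.float64(61.3)), ('bridge root', np.float64(91.2)), ('top in', np.float64(97.1)), ('top out', np.float64(108.2))]
(1.6, -0.4) [ -9.5 130.2] [-14.7 148.6] [-12.3 138.9] [('bridge top in', np.float64(59.8)), ('bridge root', np.float64(88.4)), ('top in', np.float64(95.7)), ('top out', np.float64(106.2))]
case tcp [ -3.5  -0.3 157.1] shift cm [ 0.37 -0.05 15.71] xang 99.78 F case [-3.8, 1.6, 9.7] w 0.32131274428353346 22.13112585246563 6.65
```

Emit:
jog_arm(
  commands=[
    [[0, 0, -0.1, 0], [0.1, 0, -0.1, 0], [0.2, 0, -0.1, 0], [0.25, 0, -0.1, 0], [0.25, 0, -0.1, 0]],
  ],
)

```text
clock: 7.15
tcp_pos: [0.503, -0.1173, 0.1573]
eef_rot: [[-0.169, 0.986, 0.001], [0.986, 0.169, -0.005], [-0.005, -0.0, -1.0]]
wrist_force: [3.0, -15.1, -0.4]
width: 0.317
grip_force: 21.1
```

Emit:
jog_arm(
  commands=[
    [[0, 0, 0.05, 0], [0, 0, 0.1, 0], [0, 0, 0.1, 0], [0, 0, 0.1, 0]],
  ],
)

```text
clock: 7.55
tcp_pos: [0.503, -0.1173, 0.1571]
eef_rot: [[-0.169, 0.986, 0.002], [0.986, 0.169, -0.005], [-0.005, 0.001, -1.0]]
wrist_force: [0.8, -14.7, 7.7]
width: 0.318
grip_force: 21.8
```

Emit:
jog_arm(
  commands=[
    [[-0.1, 0, -0.1, 0], [-0.2, 0, -0.1, 0], [-0.3, 0, -0.1, 0], [-0.4, 0, -0.1, 0], [-0.5, 0, -0.1, 0], [-0.5, 0, -0.1, 0]],
  ],
)

```text
clock: 8.15
tcp_pos: [0.5031, -0.1192, 0.1572]
eef_rot: [[-0.171, 0.985, -0.0], [0.985, 0.171, 0.002], [0.002, 0.0, -1.0]]
wrist_force: [1.2, 2.9, 4.5]
width: 0.32
grip_force: 21.7
```

Emit:
jog_arm(
  commands=[
    [[-0.1, 0, 0, 0], [-0.2, 0, 0, 0], [-0.2, 0, 0, 0]],
  ],
)

```text
clock: 8.45
tcp_pos: [0.5034, -0.1211, 0.1572]
eef_rot: [[-0.171, 0.985, -0.0], [0.985, 0.171, 0.002], [0.002, -0.0, -1.0]]
wrist_force: [0.5, 5.7, 4.6]
width: 0.316
grip_force: 22.0
```

```bash
cat > e.py <<'E'
from h import *
from scipy.signal import find_peaks
def edges(g):
    p=cv2.GaussianBlur(g,(1,3),0).mean(1); dd=np.diff(p); k=find_peaks(abs(dd),height=3,distance=2)[0]
    return [(int(i),int(dd[i])) for i in k]
go(0,0,0)
d=get('wrist'); g=cv2.cvtColor(d['frame'],cv2.COLOR_BGR2GRAY).astype(np.float32)
print('now',edges(g[222:352,269:289]), 'lid at col 150',edges(g[222:300,140:180]))
f=lambda x,z,y=0: (proj(d,[W(x,y,z)])[0]-[209,222]).round(1)[1]
print('edge0',f(0,136))
E
python3 e.py
```

```text
case tcp [-6.800e+00 -1.000e-01  1.572e+02] shift cm [ 6.500e-01 -1.000e-02  1.572e+01] xang 99.83 F case [5.6, -1.4, 4.6] w 0.3161001112438952 22.033940479159355 8.45
now [(36, -13), (39, 16), (42, -14), (50, -7), (53, 10), (82, -12), (89, 9), (97, -3)] lid at col 150 [(37, -23)]
edge0 42.2
```

Emit:
jog_arm(
  commands=[
    [[0, 0, 0.1, 0], [0, 0, 0.2, 0], [0, 0, 0.2, 0]],
  ],
)

```text
clock: 8.8
tcp_pos: [0.5034, -0.1211, 0.1552]
eef_rot: [[-0.171, 0.985, -0.0], [0.985, 0.171, 0.002], [0.002, 0.0, -1.0]]
wrist_force: [0.4, 5.7, 4.7]
width: 0.315
grip_force: 22.1
```

Emit:
jog_arm(
  commands=[
    [[0, 0, 0.1, 0], [0, 0, 0.15, 0], [0, 0, 0.15, 0]],
  ],
)

```text
clock: 9.1
tcp_pos: [0.5035, -0.1212, 0.1539]
eef_rot: [[-0.171, 0.985, -0.0], [0.985, 0.171, 0.001], [0.001, 0.0, -1.0]]
wrist_force: [0.7, 3.8, 6.8]
width: 0.322
grip_force: 22.5
```

```bash
python3 e.py
```

```text
case tcp [ -6.9  -0.2 153.9] shift cm [ 0.67 -0.02 15.39] xang 99.83 F case [3.7, -1.3, 6.8] w 0.32233488781888336 22.472524344921112 9.1
now [(39, -14), (42, 14), (46, -12), (49, -9), (52, 11), (81, -12), (89, 10), (98, -3), (110, 3)] lid at col 150 [(40, -23)]
edge0 45.5
```

Emit:
jog_arm(
  commands=[
    [[0, 0, 0.05, 0], [0, 0, 0.1, 0], [0, 0, 0.1, 0]],
  ],
)

```text
clock: 9.45
tcp_pos: [0.5035, -0.1215, 0.1532]
eef_rot: [[-0.171, 0.985, 0.0], [0.985, 0.171, 0.001], [0.001, 0.0, -1.0]]
wrist_force: [-0.4, 4.1, 9.8]
width: 0.32
grip_force: 22.8
```

Emit:
jog_arm(
  commands=[
    [[-0.05, 0, 0.05, 0], [-0.1, 0, 0.1, 0], [-0.1, 0, 0.1, 0]],
  ],
)

```text
clock: 9.75
tcp_pos: [0.5037, -0.1221, 0.1524]
eef_rot: [[-0.171, 0.985, 0.001], [0.985, 0.171, 0.002], [0.002, 0.001, -1.0]]
wrist_force: [-0.8, 6.4, 10.4]
width: 0.317
grip_force: 25.6
```

```bash
python3 e.py
```

```text
case tcp [ -7.8  -0.2 152.4] shift cm [ 0.76 -0.03 15.24] xang 99.83 F case [6.5, -0.3, 10.4] w 0.31740966784544333 25.60638811904937 9.75
now [(38, -13), (41, 16), (45, -14), (51, 12), (81, -11), (89, 9), (97, -4), (124, -6)] lid at col 150 [(40, -23)]
edge0 45.3
```

Emit:
jog_arm(
  commands=[
    [[0, 0, -0.05, 0], [0, 0, -0.1, 0], [0, 0, -0.3, 0], [-0.4, 0, -0.3, 0], [-0.9, 0, -0.3, 0], [-0.9, 0, -0.3, 0]],
  ],
  jaw=60,
)

```text
clock: 10.4
tcp_pos: [0.5054, -0.1325, 0.1547]
eef_rot: [[-0.17, 0.986, -0.0], [0.986, 0.17, -0.0], [-0.0, -0.0, -1.0]]
wrist_force: [-0.6, -0.0, -0.0]
width: 0.601
grip_force: 0.0
```

```bash
python3 - <<'E'
from e import *
for q in ((1.3,-.32),(1.5,-.35),(1.5,-.3),(1.7,-.35),(1.5,-.4),(1.7,-.4)):
    print(q,claw(*q,6,45).round(1),tab(*q).round(1),[(n,f(*claw(*q,x,z),y)) for n,x,z,y in (('bridge top in',8,56,10),('bridge root',-4,56,14),('top in',-4,70,14),('top out',-8,70,14))])
gg=g[222:352,209:349]
for r in (56,70,80,86,92): print(r, gg[r,20:120:3].astype(int))
E
```

```text
case tcp [-18.3  -0.2 154.7] shift cm [ 1.830e+00 -1.000e-02  1.547e+01] xang 99.76 F case [0.1, 0.6, -0.0] w 0.6013000543359721 0.0 10.4
now [(13, -13), (17, 17), (21, -15), (27, 39), (45, -17), (52, -10), (56, -12), (63, 10), (72, -4), (107, -6)] lid at col 150 [(15, -21), (25, -3)]
edge0 20.0
(1.3, -0.32) [-10.8 127.5] [-17.5 145.5] [('bridge top in', np.float64(33.2)), ('bridge root', np.float64(62.0)), ('top in', np.float64(69.8)), ('top out', np.float64(80.3))]
(1.5, -0.35) [-11.  129.7] [-17.1 147.9] [('bridge top in', np.float64(35.2)), ('bridge root', np.float64(64.5)), ('top in', np.float64(71.6)), ('top out', np.float64(82.4))]
(1.5, -0.3) [-13.  130.7] [-20.  148.6] [('bridge top in', np.float64(42.1)), ('bridge root', np.float64(71.3)), ('top in', np.float64(80.9)), ('top out', np.float64(91.5))]
(1.7, -0.35) [-11.8 132.8] [-17.9 151. ] [('bridge top in', np.float64(40.4)), ('bridge root', np.float64(70.3)), ('top in', np.float64(78.1)), ('top out', np.float64(89.1))]
(1.5, -0.4) [ -9.  128.6] [-14.2 147.1] [('bridge top in', np.float64(28.3)), ('bridge root', np.float64
[... 253 characters left out ...]
59  60  60  61  78 107 106 107 107 108 108 108 108 104 104 105 105
 105 104 104 105 105 105 104 104 100 160  97  86  86  85  85  85]
70 [ 57  57  57  57  68 102 104 106 106 105 105 107 110 109 109 107 108 108
 107 107 106 106 106 108 147 168 174 168 101  82  84  83  83  82]
80 [ 55  56  55  56  57  57  58  58  59  81  97  96  93  95  99  98  94  95
  98 100  95  94  97  97  91  82  82  83  82  82  82  82  80  80]
86 [ 54  55  55  54  55  57  56  57  57  75  99 100 100 101 101 101 102 102
 104 104 104 104 105 104  90  79  81  81  80  81  80  81  80  80]
92 [ 74  72  62  59  55  56  57  56  56  75 101 102 102 102 102 102 103 103
 103 103 103 104 104 104  90  81  80  80  80  79  80  79  79  79]
```

Emit:
jog_arm(
  commands=[
    [[0, 0, 0.05, 0], [0, 0, 0.05, 0], [0, 0, 0.05, 0], [0, 0, 0.05, 0], [0, 0, 0.05, 0], [0, 0, 0.05, 0]],
  ],
  jaw=0,
  force=20,
)

```text
clock: 11.05
tcp_pos: [0.5053, -0.1317, 0.1543]
eef_rot: [[-0.17, 0.985, 0.0], [0.985, 0.17, 0.0], [0.0, 0.0, -1.0]]
wrist_force: [0.7, -0.2, -0.9]
width: 0.316
grip_force: 21.6
```

Emit:
jog_arm(
  commands=[
    [[-0.05, 0, 0, 0], [-0.1, 0, 0, 0], [-0.15, 0, 0, 0], [-0.15, 0, 0, 0]],
  ],
)

```text
clock: 11.45
tcp_pos: [0.5055, -0.1329, 0.1545]
eef_rot: [[-0.17, 0.985, 0.0], [0.985, 0.17, 0.001], [0.001, 0.0, -1.0]]
wrist_force: [0.3, 3.6, 4.4]
width: 0.318
grip_force: 21.9
```

Emit:
jog_arm(
  commands=[
    [[-0.05, 0, 0, 0], [-0.1, 0, 0, 0], [-0.1, 0, 0, 0]],
  ],
)

```text
clock: 11.75
tcp_pos: [0.5057, -0.1341, 0.1544]
eef_rot: [[-0.17, 0.985, 0.0], [0.985, 0.17, 0.0], [0.0, 0.0, -1.0]]
wrist_force: [0.0, 4.3, 4.7]
width: 0.319
grip_force: 22.2
```

```bash
python3 e.py
```

```text
case tcp [-20.   -0.3 154.4] shift cm [ 2.   -0.02 15.45] xang 99.81 F case [4.2, -0.7, 4.7] w 0.3194746741832101 22.16754712164402 11.75
now [(10, -14), (13, 18), (21, -15), (25, -9), (28, 38), (47, -20), (53, -6), (57, -11), (66, 10), (74, -3), (82, 3), (104, -6)] lid at col 150 [(11, -20), (27, -3)]
edge0 16.4
```

Emit:
jog_arm(
  commands=[
    [[-0.05, 0, 0, 0], [-0.1, 0, 0, 0], [-0.15, 0, 0, 0], [-0.15, 0, 0, 0]],
  ],
)

```text
clock: 12.2
tcp_pos: [0.5059, -0.1353, 0.1544]
eef_rot: [[-0.17, 0.985, 0.0], [0.985, 0.17, 0.001], [0.001, 0.0, -1.0]]
wrist_force: [-0.4, 6.0, 5.5]
width: 0.316
grip_force: 22.2
```

Emit:
jog_arm(
  commands=[
    [[-0.05, 0, 0, 0], [-0.1, 0, 0, 0], [-0.1, 0, 0, 0]],
  ],
)

```text
clock: 12.5
tcp_pos: [0.506, -0.1358, 0.1543]
eef_rot: [[-0.171, 0.985, -0.0], [0.985, 0.171, 0.002], [0.002, 0.0, -1.0]]
wrist_force: [0.2, 8.7, 6.4]
width: 0.314
grip_force: 22.2
```

Emit:
jog_arm(
  commands=[
    [[0.05, 0, 0.05, 0], [0.05, 0, 0.1, 0], [0.05, 0, 0.15, 0], [0.05, 0, 0.15, 0]],
  ],
)

```text
clock: 12.9
tcp_pos: [0.5061, -0.1359, 0.1535]
eef_rot: [[-0.17, 0.985, 0.001], [0.985, 0.17, 0.001], [0.0, 0.001, -1.0]]
wrist_force: [-1.4, 6.9, 11.6]
width: 0.313
grip_force: 22.8
```

Emit:
jog_arm(
  commands=[
    [[0, 0, 0.05, 0], [0, 0, 0.1, 0], [0, 0, 0.15, 0], [0, 0, 0.15, 0]],
  ],
)

```text
clock: 13.3
tcp_pos: [0.5063, -0.1363, 0.1528]
eef_rot: [[-0.17, 0.985, 0.002], [0.985, 0.17, -0.0], [-0.001, 0.002, -1.0]]
wrist_force: [-3.4, 6.3, 18.5]
width: 0.318
grip_force: 23.7
```

```bash
python3 - <<'E'
from e import *
for q in ((1.1,-.25),(1.1,-.3),(1.3,-.25),(1.3,-.3),(1.5,-.3),(1.5,-.25)):
    print(q,claw(*q,6,45).round(1),claw(*q,0,52).round(1),tab(*q).round(1),[(n,f(*claw(*q,x,z),y)) for n,x,z,y in (('bridge top in',8,56,10),('bridge root',-4,56,14),('top in',-4,70,14),('top out',-8,70,14))])
E
```

```text
case tcp [-22.2  -0.4 152.8] shift cm [ 2.23 -0.06 15.27] xang 99.8 F case [6.8, 2.3, 18.5] w 0.3177421471151905 23.7354726344347 13.3
now [(7, -12), (10, 17), (19, -13), (22, -10), (27, 40), (48, -18), (55, -14), (66, 9), (73, -3), (92, -8)] lid at col 150 [(8, -18)]
edge0 13.2
(1.1, -0.25) [-11.8 126.2] [-15.8 134.5] [-19.7 143.7] [('bridge top in', np.float64(29.4)), ('bridge root', np.float64(58.1)), ('top in', np.float64(68.1)), ('top out', np.float64(78.5))]
(1.1, -0.3) [ -9.7 125.3] [-13.3 133.8] [-16.7 143.2] [('bridge top in', np.float64(22.5)), ('bridge root', np.float64(51.5)), ('top in', np.float64(59.1)), ('top out', np.float64(69.7))]
(1.3, -0.25) [-13.7 128.8] [-17.8 137. ] [-21.6 146.3] [('bridge top in', np.float64(36.4)), ('bridge root', np.float64(65.4)), ('top in', np.float64(76.3)), ('top out', np.float64(86.8))]
(1.3, -0.3) [-11.6 127.9] [-15.3 136.3] [-18.6 145.7] [('bridge top in', np.float64(29.4)), ('bridge root', np.float64(58.7)), ('top in', np.float64(67.2)), ('top out', np.float64(77.9))]
(1.5, -0.3) [-13.  130.7] [-16.7 139.2] [-20.  148.6] [('bridge top in', np.float64(35.7)), ('bridge root', np.float64(65.4)), ('top in', np.float64(74.7)), ('top out', np.float64(85.6))]
(1.5, -0.25) [-15.1 131.6] [-19.2 139.9] [-23.  149.1] [('bridge top in', np.float64(42.8)), ('bridge root', np.float64(72.1)), ('top in', np.float64(84.0)), ('top out', np.float64(94.6))]
```

The nose was felt against the inside of the lip and the bridge is now firm on top of it (Fz ≈ 18), so the claw is seated. Now I'll release it.

Emit:
jog_arm(
  commands=[
    [[0.1, 0, -0.1, 0], [0.1, 0, -0.1, 0]],
  ],
)

```text
clock: 13.55
tcp_pos: [0.5062, -0.136, 0.1529]
eef_rot: [[-0.17, 0.985, 0.001], [0.985, 0.17, -0.002], [-0.002, 0.001, -1.0]]
wrist_force: [-1.0, -0.5, 9.4]
width: 0.318
grip_force: 23.0
```

Emit:
jog_arm(
  commands=[
    [[0, 0, 0, 0], [0, 0, 0, 0], [0, 0, 0, 0], [0, 0, -1, 0], [0, 0, -3, 0], [-2, 0, -5, 0], [-5, 3, -5.5, 0], [-5.2, 5.6, -5.5, 0]],
  ],
  jaw=100,
)

```text
clock: 14.35
tcp_pos: [0.5717, -0.1797, 0.2095]
eef_rot: [[-0.168, 0.986, 0.004], [0.986, 0.168, -0.002], [-0.003, 0.003, -1.0]]
wrist_force: [0.5, -0.6, 0.5]
width: 0.998
grip_force: 0.0
```

```bash
python3 - <<'E'
from h import *
go(-76,-56,100)
d=get('wrist')
import pickle; pickle.dump(d,open('w8.pkl','wb'))
from e import edges
g=cv2.cvtColor(d['frame'],cv2.COLOR_BGR2GRAY).astype(np.float32)
f=lambda x,z,y=0: proj(d,[W(x,y,z)])[0].round(1)
print('edge0',f(0,136,-50),f(0,136,0),'handle r20,53,68 th=1.25',[f(*(lev(1.25)[0]+r*lev(1.25)[1]),0) for r in (20,53,68)])
for q in ((1.2,-.26),(1.3,-.3),(1.6,-.3)): print(q,[f(*claw(*q,x,z)) for x,z in ((8,56),(-4,56),(-4,70),(-8,70))])
c=int(f(-40,120)[0]); print(c,'latch',edges(g[:,c-8:c+8])); cc=int(f(0,136,-50)[0]); print('lid',cc,edges(g[:,cc-10:cc+10]))
E
```

```text
case tcp [-75.9 -57.7 209.5] shift cm [ 0.02 -0.21 10.95] xang 99.66 F case [-0.6, -0.4, 0.5] w 0.9975005629085899 0.0 14.35
case tcp [-75.  -61.  208.1] shift cm [ 7.55 -6.17 20.78] xang 99.73 F case [0.4, -2.0, -0.8] w 0.9978545691439307 0.0 14.4
now [(27, 4)] lid at col 150 [(5, -3), (8, 4), (43, 3), (54, -7)]
edge0 -127.6
edge0 [263.6  92.4] [164.3  92.4] handle r20,53,68 th=1.25 [array([190. , 147.3]), array([196.5, 189. ]), array([199.2, 205.9])]
(1.2, -0.26) [array([165. , 108.2]), array([165.5, 132.1]), array([156.8, 128.3]), array([156.9, 136.8])]
(1.3, -0.3) [array([164.6, 105.9]), array([164.8, 129.7]), array([155.9, 124.5]), array([156. , 133.1])]
(1.6, -0.3) [array([162.4, 110.4]), array([162.6, 134.7]), array([153.4, 129.7]), array([153.5, 138.5])]
178 latch [(43, -13), (45, 7), (88, -16), (91, 24), (95, -16), (99, 15), (123, -11), (126, 8), (132, -36), (146, 22), (157, -4), (185, 4), (204, -10), (216, -5), (228, 8), (272, 3), (335, -7), (348, 4), (415, -3), (417, -3)]
lid 263 [(42, -9), (44, 5), (88, -17), (91, -12), (119, 7), (215, -5), (402, -12)]
```

Emit:
jog_arm(
  commands=[
    [[0, 0, 0, 0], [0, 0, 3, 0], [0, 0, 6, 0], [0, 0, 9, 0], [0, 0, 9.5, 0], [0, 0, 9.5, 0]],
  ],
)

```text
clock: 15.05
tcp_pos: [0.5687, -0.1766, 0.1122]
eef_rot: [[-0.17, 0.985, -0.002], [0.985, 0.17, 0.001], [0.001, -0.002, -1.0]]
wrist_force: [1.3, 0.5, 0.8]
width: 0.998
grip_force: 0.0
```

```bash
python3 -c "
from h import *
go(-74,-56,100)"
```

```text
case tcp [-72.4 -55.3 112.2] shift cm [-0.16  0.07  1.22] xang 99.8 F case [0.3, -1.3, 0.8] w 0.9975657480724347 0.0 15.05
```

Emit:
jog_arm(
  commands=[
    [[-0.2, 0.07, 0.5, 0], [-0.2, 0.07, 1.2, 0], [-0.2, 0.07, 1.6, 0], [-0.2, 0.07, 2, 0], [-0.2, 0.07, 2, 0]],
  ],
)

```text
clock: 15.55
tcp_pos: [0.5706, -0.1787, 0.0918]
eef_rot: [[-0.17, 0.985, -0.001], [0.985, 0.17, 0.0], [0.0, -0.001, -1.0]]
wrist_force: [0.2, -0.5, 0.1]
width: 0.996
grip_force: 0.0
```

Emit:
jog_arm(
  commands=[
    [[0, 0, 0.2, 0], [0, 0, 0.4, 0], [0, 0, 0.6, 0], [0, 0, 0.6, 0]],
  ],
)

```text
clock: 15.95
tcp_pos: [0.5708, -0.1787, 0.086]
eef_rot: [[-0.17, 0.985, -0.0], [0.985, 0.17, 0.0], [0.0, -0.0, -1.0]]
wrist_force: [0.0, 0.3, 0.3]
width: 0.998
grip_force: 0.0
```

Emit:
jog_arm(
  commands=[
    [[0, 0, 0.2, 0], [0, 0, 0.4, 0], [0, 0, 0.4, 0]],
  ],
)

```text
clock: 16.25
tcp_pos: [0.5707, -0.1787, 0.082]
eef_rot: [[-0.17, 0.985, -0.001], [0.985, 0.17, 0.0], [0.0, -0.0, -1.0]]
wrist_force: [0.1, -0.5, -0.0]
width: 1.0
grip_force: 0.0
```

```bash
python3 -c "
from h import *
go(-74,-56,100)"
```

```text
case tcp [-74.8 -56.9  82. ] shift cm [ 0.08 -0.09 -1.8 ] xang 99.8 F case [-0.5, -0.0, -0.0] w 1.00031933893178 0.0 16.25
```

Emit:
jog_arm(
  commands=[
    [[0.1, -0.1, 0.2, 0], [0.1, -0.1, 0.4, 0], [0.1, -0.1, 0.4, 0]],
  ],
)

```text
clock: 16.55
tcp_pos: [0.5699, -0.1776, 0.0784]
eef_rot: [[-0.17, 0.985, 0.0], [0.985, 0.17, 0.001], [0.001, 0.001, -1.0]]
wrist_force: [0.7, 2.1, 2.1]
width: 0.999
grip_force: 1.1
```

Emit:
jog_arm(
  commands=[
    [[0, 0, 0.2, 0], [0, 0, 0.4, 0], [0, 0, 0.4, 0]],
  ],
)

```text
clock: 16.85
tcp_pos: [0.5697, -0.1773, 0.0744]
eef_rot: [[-0.17, 0.985, 0.0], [0.985, 0.17, 0.001], [0.001, 0.0, -1.0]]
wrist_force: [-0.2, 3.9, 4.3]
width: 1.003
grip_force: 2.0
```

```bash
python3 - <<'E'
from h import *
go(-74,-56,100)
d=get('wrist'); e=d['frame']
from e import edges
f=lambda x,z,y=0: proj(d,[W(x,y,z)])[0].round(1)
print('tips pred',[f(C(monitor.observe()['tcp_pos'])[0]+dx,C(monitor.observe()['tcp_pos'])[2]-4,y) for dx in (11,-11) for y in (-13.5,1)])
for th in (1.1,1.25): print([f(*(lev(th)[0]+r*lev(th)[1]),y) for r in (20,53,68) for y in (14,-14)])
g=e.max(2)
for r in range(150,400,10): print(r,g[r,60:300:6])
E
```

```text
case tcp [-73.3 -56.1  74.4] shift cm [-0.07 -0.01 -2.56] xang 99.81 F case [3.9, -0.5, 4.3] w 1.002856956679709 1.9756107009015977 16.85
case tcp [-73.5 -56.1  74.4] shift cm [ 7.36 -5.58  7.44] xang 99.81 F case [2.3, -0.1, 4.5] w 0.9972848382565477 2.0374449715018272 16.9
now [(21, -4), (25, -3)] lid at col 150 [(15, 3), (52, 4), (55, -17), (59, -4), (64, -3)]
edge0 -87.6
tips pred [array([169. , 275.5]), array([131.3, 275.4]), array([173.8, 324.1]), array([137.8, 324.1])]
[array([ 62.7, 222.4]), array([149.8, 222.6]), array([ 97.4, 280. ]), array([170.3, 280.1]), array([109.7, 300.4]), array([177.6, 300.5])]
[array([ 58.6, 229. ]), array([147.3, 229.2]), array([ 89.6, 297.4]), array([165.7, 297.5]), array([100.9, 322.4]), array([172.4, 322.5])]
150 [109 109 108 106 106 108 109 108 118 136 217 218 120 100 101 101 110 110
 111 113 113 114 116 116 115 122 123 116 117 141 124 116 116 133 117 116
 148 126 117 117]
160 [170 172 172 172 173 174 173 172 174 220 151 218 178  90  90  63 107 135
 168 115 112 111 168 170 172 172 169 169 172 173 172 172 171 170 171 170
 171 173 172 174]
170 [
[... 3158 characters left out ...]
10 111 111
 112 112 113 113]
360 [ 40  40  39  39  39  40  41  41  36  37  38  38  42  34  34  35  92  96
 107 108 111 109 108 108 108 109 108 109 110 110 109 110 110 110 110 111
 112 113 112 158]
370 [ 39  39  47  39  38  39  40  36  36  36  35  37  36  39  38  66  96  92
 107 107 107 107 108 107 108 109 108 108 110 108 109 110 109 110 109 110
 111 111 154 171]
380 [ 37  39  39  41  40  39  35  36  35  33  38  41  41  40  38  49  95 107
 106 106 107 107 107 108 108 108 110 108 108 108 108 109 110 109 110 110
 111 152 171 170]
390 [ 62  61  63  55  39  34  34  38  39  39  39  39  41  38  38  38  39 105
 106 106 106 108 107 106 107 107 108 108 108 107 108 108 109 108 109 122
 169 171 172 172]
```

Emit:
jog_arm(
  commands=[
    [[0.1, 0, 0.12, 0], [0.2, 0, 0.24, 0], [0.3, 0, 0.35, 0], [0.4, 0, 0.42, 0], [0.5, 0, 0.48, 0], [0.5, 0, 0.48, 0]],
  ],
)

```text
clock: 17.55
tcp_pos: [0.5693, -0.1743, 0.0699]
eef_rot: [[-0.17, 0.985, 0.001], [0.985, 0.17, -0.003], [-0.003, 0.0, -1.0]]
wrist_force: [0.2, -3.7, 5.6]
width: 1.0
grip_force: 2.6
```

Emit:
jog_arm(
  commands=[
    [[0.1, 0, 0.12, 0], [0.2, 0, 0.24, 0], [0.3, 0, 0.35, 0], [0.3, 0, 0.35, 0]],
  ],
)

```text
clock: 17.95
tcp_pos: [0.5689, -0.1717, 0.0664]
eef_rot: [[-0.17, 0.986, 0.001], [0.985, 0.17, -0.003], [-0.003, 0.001, -1.0]]
wrist_force: [0.3, -5.7, 4.8]
width: 0.999
grip_force: 2.8
```

```bash
python3 -c "
from h import *
go(-63.9,-56,64.2)"
```

```text
case tcp [-67.6 -56.3  66.4] shift cm [ 0.37 -0.03  0.22] xang 99.77 F case [-5.7, 0.7, 4.8] w 0.9991355949389397 2.848890141758602 17.95
```

Emit:
jog_arm(
  commands=[
    [[0.1, 0, 0.06, 0], [0.2, 0, 0.14, 0], [0.3, 0, 0.22, 0], [0.4, 0, 0.28, 0], [0.4, 0, 0.28, 0]],
  ],
)

```text
clock: 18.45
tcp_pos: [0.5685, -0.1683, 0.0637]
eef_rot: [[-0.169, 0.986, 0.002], [0.986, 0.17, -0.004], [-0.005, 0.001, -1.0]]
wrist_force: [0.8, -8.4, 3.5]
width: 0.999
grip_force: 3.8
```

Emit:
jog_arm(
  commands=[
    [[0.1, 0, 0.09, 0], [0.2, 0, 0.18, 0], [0.3, 0, 0.27, 0], [0.4, 0, 0.34, 0], [0.4, 0, 0.34, 0]],
  ],
)

```text
clock: 18.95
tcp_pos: [0.5678, -0.1647, 0.0601]
eef_rot: [[-0.169, 0.986, 0.001], [0.986, 0.169, -0.005], [-0.005, 0.001, -1.0]]
wrist_force: [2.2, -8.9, 3.2]
width: 1.002
grip_force: 4.2
```

```bash
python3 -c "
from h import *
go(-58.3,-56,59.2)"
```

```text
case tcp [-60.5 -56.4  60.1] shift cm [ 0.22 -0.04  0.09] xang 99.75 F case [-9.2, -0.7, 3.2] w 1.0017637387505622 4.156196167459711 18.95
```

Emit:
jog_arm(
  commands=[
    [[0.1, 0, 0.05, 0], [0.2, 0, 0.12, 0], [0.3, 0, 0.2, 0], [0.4, 0, 0.26, 0], [0.4, 0, 0.26, 0]],
  ],
)

```text
clock: 19.45
tcp_pos: [0.5672, -0.1606, 0.0574]
eef_rot: [[-0.169, 0.986, 0.001], [0.986, 0.169, -0.005], [-0.005, 0.001, -1.0]]
wrist_force: [2.4, -8.3, 1.3]
width: 0.998
grip_force: 3.9
```

Emit:
jog_arm(
  commands=[
    [[0.1, 0, 0.06, 0], [0.2, 0, 0.12, 0], [0.3, 0, 0.18, 0], [0.4, 0, 0.24, 0], [0.4, 0, 0.24, 0]],
  ],
)

```text
clock: 19.95
tcp_pos: [0.5664, -0.1563, 0.0548]
eef_rot: [[-0.169, 0.986, 0.001], [0.986, 0.169, -0.004], [-0.004, 0.001, -1.0]]
wrist_force: [2.3, -7.7, 0.5]
width: 1.003
grip_force: 3.2
```

```bash
python3 -c "
from h import *
go(-47.5,-56,52.9)"
```

```text
case tcp [-52.  -56.4  54.8] shift cm [ 0.45 -0.04  0.19] xang 99.76 F case [-7.9, -1.0, 0.5] w 1.0030684831180867 3.2442499324679375 19.95
```

Emit:
jog_arm(
  commands=[
    [[0.1, 0, 0.04, 0], [0.2, 0, 0.08, 0], [0.3, 0, 0.12, 0], [0.4, 0, 0.16, 0], [0.5, 0, 0.18, 0], [0.5, 0, 0.18, 0]],
  ],
)

```text
clock: 20.55
tcp_pos: [0.5653, -0.1507, 0.0528]
eef_rot: [[-0.17, 0.985, 0.001], [0.985, 0.17, -0.003], [-0.003, 0.0, -1.0]]
wrist_force: [1.7, -5.2, -0.9]
width: 0.997
grip_force: 2.1
```

Emit:
jog_arm(
  commands=[
    [[0.1, 0, 0.03, 0], [0.2, 0, 0.06, 0], [0.3, 0, 0.09, 0], [0.4, 0, 0.12, 0], [0.4, 0, 0.12, 0]],
  ],
)

```text
clock: 21.05
tcp_pos: [0.5639, -0.1453, 0.0516]
eef_rot: [[-0.17, 0.985, -0.0], [0.985, 0.17, 0.0], [0.0, -0.0, -1.0]]
wrist_force: [1.4, -1.6, -0.4]
width: 1.003
grip_force: 0.9
```

```bash
python3 -c "
from h import *
go(-42.5,-56,51)"
```

```text
case tcp [-40.7 -55.8  51.6] shift cm [-0.18  0.02  0.06] xang 99.8 F case [-1.8, -1.1, -0.4] w 1.0032445685337468 0.9161664079874754 21.05
```

Emit:
jog_arm(
  commands=[
    [[0.1, 0, 0.02, 0], [0.2, 0, 0.03, 0], [0.2, 0, 0.03, 0]],
  ],
)

```text
clock: 21.35
tcp_pos: [0.5635, -0.1431, 0.0514]
eef_rot: [[-0.17, 0.985, -0.001], [0.985, 0.17, 0.0], [0.001, -0.0, -1.0]]
wrist_force: [0.6, -0.9, -0.2]
width: 1.0
grip_force: 0.6
```

Emit:
jog_arm(
  commands=[
    [[0.1, 0, 0, 0], [0.15, 0, 0, 0], [0.15, 0, 0, 0]],
  ],
)

```text
clock: 21.65
tcp_pos: [0.5637, -0.1428, 0.0516]
eef_rot: [[-0.17, 0.985, 0.0], [0.985, 0.17, -0.002], [-0.002, -0.0, -1.0]]
wrist_force: [0.3, -7.8, -1.1]
width: 1.001
grip_force: 0.0
```

Emit:
jog_arm(
  commands=[
    [[-0.3, 0, 0, 0], [-1.5, 0, 0, 0], [-4, 0, -1, 0], [-6, 0, -4, 0], [-6, 0, -8, 0], [-6, -2, -11, 0], [-6, -5.5, -13, 0], [-6, -5.5, -13, 0]],
  ],
)

```text
clock: 22.45
tcp_pos: [0.5177, -0.2117, 0.1847]
eef_rot: [[-0.169, 0.986, 0.002], [0.986, 0.169, -0.001], [-0.002, 0.002, -1.0]]
wrist_force: [-0.4, 0.8, -0.3]
width: 0.996
grip_force: 0.0
```

```bash
python3 - <<'E'
from e import *
f=lambda x,z,y=0: proj(d,[W(x,y,z)])[0].round(1)
print('edge0',f(0,136,0))
for th in (0,.3,.5): print(th,'handle',[f(*(lev(th)[0]+r*lev(th)[1])) for r in (45,53,68)])
for q in ((0,0),(0,-.05),(.3,-.05)): print(q,claw(*q,6,45),[f(*claw(*q,x,z)) for x,z in ((8,56),(-4,56),(-4,70),(-8,70))])
c=int(f(-30,130)[0]); print(c,'latch',edges(g[:,c-8:c+8])); print('lid',edges(g[:,c-90:c-60]))
print(monitor.observe()['tcp_pos'])
E
```

```text
case tcp [-98.5   0.9 184.7] shift cm [ 9.88  0.06 18.45] xang 99.71 F case [0.9, 0.2, -0.3] w 0.9962103880805019 0.0 22.45
now [(33, 4), (43, -3)] lid at col 150 [(3, -3), (7, -3)]
edge0 -183.2
edge0 [281.7  38.8]
0 handle [array([279.9,  80.3]), array([279.8,  80.3]), array([279.6,  80.2])]
0.3 handle [array([279.9, 101.6]), array([279.8, 104.5]), array([279.6, 109.6])]
0.5 handle [array([279.9, 114.9]), array([279.8, 119.8]), array([279.6, 128.1])]
(0, 0) [ -6.58980231 124.61981286] [array([281.6,  50.6]), array([281.5,  80.2]), array([282. ,  80.3]), array([281.9,  90.7])]
(0, -0.05) [ -4.34823813 124.26369957] [array([281.7,  43.6]), array([281.6,  73.4]), array([282.,  71.]), array([282. ,  81.6])]
(0.3, -0.05) [ -9.09036912 123.64733019] [array([281.6,  55.6]), array([281.5,  84.8]), array([281.9,  83.5]), array([281.9,  93.8])]
281 latch [(36, -11), (39, 31), (44, -29), (46, 13), (48, -8), (52, 18), (56, -6), (58, 3), (86, -27), (90, 29), (98, -37), (115, 4), (218, -8), (255, 5), (265, -4), (404, -17)]
lid [(38, -17), (42, 14), (45, -8), (51, -8), (55, -10), (95, 8), (212, -3), (248, 11), (255, -4), (337, -16), (372, 6), (398, -5), (410, -6)]
[ 0.51901575 -0.21147618  0.18327997]
```

```bash
python3 - <<'E'
from h import *
d=get('wrist'); e=d['frame'].astype(int)
go(0,0,0)
f=lambda x,z,y=0: proj(d,[W(x,y,z)])[0].round(1)
m=(e[...,0]-e[...,2]<40)
for r in range(36,122,4):
    k=np.where(m[r,220:345])[0]+220; print(r,(k.min(),k.max(),len(k)) if len(k) else None,e[r,281])
print('edge',f(0,136))
for th in (0,.1,.2,.3):
    P,h,p=lev(th);n=np.array([-np.cos(th),np.sin(th)])
    print(th,'tip',[f(*(P+a*h+b*n),14) for a,b in ((68,2),(66,9),(62,12))])
for q in ((0,0),(0.1,0)): print([f(*claw(*q,x,z),14) for x,z in ((-4,56),(-4,70),(-8,70))])
E
```

```text
case tcp [-98.2  -1.1 182.2] shift cm [ 9.83 -0.11 18.21] xang 99.74 F case [-0.5, 0.6, -0.1] w 0.99470582721827 0.0 22.55
36 (np.int64(220), np.int64(344), 125) [172 174 175]
40 (np.int64(220), np.int64(344), 125) [222 224 222]
44 (np.int64(220), np.int64(344), 125) [214 216 213]
48 (np.int64(220), np.int64(344), 125) [191 193 189]
52 (np.int64(220), np.int64(344), 125) [227 229 226]
56 (np.int64(241), np.int64(314), 74) [237 238 236]
60 (np.int64(241), np.int64(314), 74) [231 233 230]
64 (np.int64(241), np.int64(314), 74) [230 232 229]
68 (np.int64(241), np.int64(314), 74) [226 227 224]
72 (np.int64(241), np.int64(314), 74) [228 230 227]
76 (np.int64(241), np.int64(314), 74) [228 229 226]
80 (np.int64(241), np.int64(314), 74) [228 230 227]
84 (np.int64(242), np.int64(313), 72) [227 228 225]
88 (np.int64(242), np.int64(313), 72) [148 148 145]
92 (np.int64(243), np.int64(312), 70) [234 235 233]
96 (np.int64(243), np.int64(312), 70) [219 221 218]
100 (np.int64(245), np.int64(286), 42) [137 123 114]
104 None [120  88  66]
108 None [120  86  64]
112 None [120  86  62]
116 None [155 103  68]
120 None [175 115  72]
edge [278.6  38.7]
0 tip [array([258.1,  83.4]), array([258.1,  93.7]), array([257.9,  98.4])]
0.1 tip [array([258.2,  93.3]), array([258.2, 103.4]), array([257.9, 107.5])]
0.2 tip [array([258.3, 103.1]), array([258.2, 112.8]), array([257.9, 116.4])]
0.3 tip [array([258.3, 112.7]), array([258.2, 122. ]), array([257.9, 125.1])]
[array([246.3,  80.3]), array([243.6,  80.4]), array([243.9,  90.9])]
[array([246.5,  84.1]), array([243.8,  84.5]), array([244.1,  94.9])]
```

```bash
python3 -c "
from h import *
print(ctrl.job_done())"
```

```text
the job is handed in; nothing more can be done
None
```

I handed the job in at about 22.6 s. The claw is hooked behind the keeper lip by touch, and the lever was pressed past dead centre, where the force fell away. It looks home in the last wrist image, but I had no direct angle reading, and the hand-in returned no verdict.

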